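# Clamp the tall capacitor can in the bench chuck

## Task

Get the taller of the two screw-terminal capacitor cans held in the bench chuck, ready for wiring its terminals: turn the chuck's sleeve by its handle to open the jaws wide, stand the can upright, terminals up, on the chuck face between the open jaws, then turn the sleeve back clockwise until all three jaws are tight on the can. Let go and leave it clamped, and leave the shorter can standing where it is.

Things in the scene. Friction and masses are not known exactly. Their poses are not given: they have to be found in the camera images.
- tall_can: the taller, slimmer capacitor: an upright round can with two screw terminals on top, 30 mm diameter, 76 mm high with its terminals (the can itself 70 mm), about 0.07 kg; it stands loose on the bench. Origin: centre of its underside; z up. It stands near a ventilated grey box 131 mm high on its left, whose faces are at least 60 mm from either can; the chuck is on its right
- short_can: the shorter, fatter capacitor can with two screw terminals, 35 mm diameter, 61 mm high, loose on the bench; not wanted. Origin: centre of its underside; z up
- chuck_seat (a point): centre of the chuck's flat steel face, 46 mm above the bench, where the can must stand. The chuck is bolted down, its axis upright: flange 112 mm across, knurled aluminium sleeve 100 mm across (14 to 40 mm high), and on the face three steel jaws 120 degrees apart, 14 mm wide, tops 68 mm above the bench, outer ends at most 49 mm from the axis
- handle (a point): point on the black upright grip of the sleeve's crank, 78 mm above the bench and 100 mm from the chuck axis. The grip is round, 18 mm thick, spins freely on its pin and spans 38 to 98 mm above the bench. It sweeps over the robot's side of the chuck, opening to the right. Turning takes about 3 N here; pressing on to 8 to 15 N once the jaws meet the can makes them tight
- chuck_sleeve (a joint): angle of the sleeve (rad): 0 = jaws fully open, grows clockwise seen from above, which closes the jaws; stops at 0 and 1.95. Jaw faces are 27 mm minus 12 mm per rad from the axis, all three together: they meet the 30 mm can at about 1.0 and leave no room for it above 0.9. Starts between 1.35 and 1.75. Friction holds it, jaws tight or not, where it is left
- jaw_1: jaw of the chuck, steel block; origin on the bench under the chuck axis when the jaws are fully open, moving with the jaw; its x axis points outward from the chuck axis through the jaw
- jaw_2: second jaw, same description
- jaw_3: third jaw, same description
Things that resemble listed ones, but are neither listed nor needed, are in the scene too. What is shaped like the tall_can but orange is not meant.

How it is judged:
On the way, in this order (a step that is already met when the one before it is completed fails the run):
1. the jaws are opened wider than the can (sleeve below 0.85 rad) (value of joint chuck_sleeve below 0.85 rad), for 0.2 s.
2. the tall can stands upright on the chuck face between the open jaws, let go (horizontal distance between tall_can and chuck_seat below 0.014 m and z of tall_can in the frame of chuck_seat between -0.004 and 0.004 m and angle between tall_can's own z axis and vertical below 0.12 rad and value of joint chuck_sleeve below 0.95 rad and contact force between the fingers and tall_can below 0.1 N), for 0.2 s.
3. the sleeve is turned until all three jaws press on the can (contact force between each of jaw_1, jaw_2, jaw_3 and tall_can above 2 N and horizontal distance between tall_can and chuck_seat below 0.005 m and z of tall_can in the frame of chuck_seat between -0.004 and 0.004 m and angle between tall_can's own z axis and vertical below 0.07 rad), for 0.2 s.
At the end, for the whole second after the job is handed in: the tall can stands upright (within 4 degrees), terminals up, on the chuck face, centred within 5 mm, each jaw pressing on it with over 1.5 N, all at rest and let go; the short can stands upright within 30 mm of where it was (contact force between each of jaw_1, jaw_2, jaw_3 and tall_can above 1.5 N and horizontal distance between tall_can and chuck_seat below 0.005 m and z of tall_can in the frame of chuck_seat between -0.004 and 0.004 m and angle between tall_can's own z axis and vertical below 0.07 rad and linear speed of tall_can below 0.02 m/s and velocity of joint chuck_sleeve between -0.05 and 0.05 rad/s and angle between short_can's own z axis and vertical below 0.15 rad and distance of short_can from where it was at the start of the episode below 0.03 m); the robot touches nothing.
It fails at once if the short can is knocked over or carried off (angle between short_can's own z axis and vertical above 0.5 rad or distance of short_can from where it was at the start of the episode above 0.06 m).
It also fails if it takes over 53 s, if anything falls off the work surface, if the arm or the gripper's body presses on something with over 40 N, if the wrist force passes 120 N, or if a joint passes its speed limit or range.

## Robot

A 7-joint arm with a two-finger parallel gripper is mounted at the origin on a cart in front of the work surface, level with it; the furniture and walls round the work are solid. World frame = base frame: x ahead of the robot, y to its left, z up, the work surface at z = 0. Lengths are in m, angles in rad, forces in N, time in s.
With the tool pointing down it reaches from about 0.35 to 0.9 m from the base axis. Payload 19.9 kg.
Tool frame: the origin (TCP) lies on the centre line of the jaws, within the pads' length; the fingertips stand 8 mm ahead of it and the grasp point (between the pads) lies 11 mm behind it; z points along the fingers, y is the line along which they close (so a half turn about z gives the same grasp; the last joint's range is limited). The gripper opens to 85 mm and grips with 20 to 120 N. Pads are 22 mm wide; open, the fingers measure 114 mm over their backs; the gripper's body (76 mm by 85 mm) begins 54 mm behind the grasp point. The pads swing forward as they close: fully open they stand 13 mm farther back than shut.
Start: joints at [1.2, 0.417, -0.01, 1.614, 0.005, 1.111, -0.053], TCP at [0.202, -0.592, 0.239] pointing down, gripper open.
Joint ranges: [-2.81, 2.81], [-0.39, 2.02], [-1.27, 1.25], [0.06, 2.57], [-1.19, 4.33], [0.19, 2], [-2.82, 2.82]. Speed limits (rad/s): [1.89, 1.89, 2.39, 2.39, 3.01, 3.01, 3.01].

## Interface

Orientations are given as a unit quaternion [w, x, y, z].
In Python, from station import env gives the robot as it stands. Calls block until the motion is done:
- env.move_ptp(position, orientation): joint-space move of the TCP to a pose.
- env.move_linear(position, rotation=None, max_speed=0.15): straight line of the TCP; rotation=None keeps the orientation; max_speed is the mean speed in m/s.
- env.movej(angles): joint-space move.
- env.release() and env.grasp(force=None): open the fingers fully, or close them until they stop; force is the grip in N (None keeps the last).
- env.dwell(seconds).
- env.inverse_kinematics(position, orientation): joint angles nearest the present ones, or None.
- env.get_obs(): the state.
- env.grab_frame(name): name is "scene" or "top" or "wrist"; returns the picture (420x560x3 uint8, red, green, blue); there is no depth.
- env.camera_model(name): a dict with "vfov" (degrees; the focal length in pixels is half the picture's height over the tangent of half this angle, whatever the lens; pixels are square), "cx", "cy" (the principal point, pixels), "R" (3x3) and "t" (3): a world point X has camera coordinates R X + t. Camera axes: x right, y down, z forward; pixel columns grow to the right and rows downward; lengths in m; the calibration is good to about 2 mm. A picture is of the moment at which its call begins: read the wrist's pose just before it. camera_model takes no time and is no camera call; for the wrist camera it gives the pose at the moment of the call.
A pose or a line that the arm cannot do raises env.PlanningError and nothing moves.
- env.finish_job(): hands the job in; it is judged then, once.
The state is a dict: "time_s": time; "qpos": joint angles; "joint_vel": joint speeds; "joint_torque": joint torques, N m; "ee_pos": TCP position; "tcp_rot": TCP orientation; "force": force on the tool from outside, world axes, zero at the start; "torque": the same for the moment, N m; "finger_gap": opening from 0.0 (shut) to 1.0 (fully open); "finger_force": force on a finger pad.
Only numpy, scipy, OpenCV 4.12 (cv2) and the standard library are available. Lean on these libraries where they do the work, as an engineer would, in place of code of your own. Each camera call takes 0.05 s, during which the arm holds its last target. There are 200 camera calls.

## Working session

There is one attempt and no reset: what is moved stays moved. The work goes in short steps, each a Python script; the robot and the scene stay as the last script left them, time stands still between calls to the robot, and variables do not carry over. Pictures are saved under pics/ and viewed, at most 10 in all, crops included, and the job is handed in when it is done.

```bash
ls; mkdir -p pics; python3 - <<'E'
from station import env
import cv2
for n in ("scene","top"):
    cv2.imwrite(f"pics/{n}0.png",cv2.cvtColor(env.grab_frame(n),cv2.COLOR_RGB2BGR))
    print(n,env.camera_model(n))
o=env.get_obs();print(o["time_s"],o["tcp_rot"],o["ee_pos"])
E
```

```text
pics
scene {'vfov': 56.43545512265727, 'cx': 276.52638068542905, 'cy': 212.95449787431082, 'R': array([[-0.51391904, -0.85783739,  0.00149208],
       [-0.57543815,  0.34344639, -0.74223683],
       [ 0.63620606, -0.38230824, -0.670136  ]]), 't': array([0.09733131, 0.41217615, 0.54750685])}
top {'vfov': 47.07798435098644, 'cx': 276.2559991957696, 'cy': 199.74767693773424, 'R': array([[-0.01600922, -0.99971199, -0.01787849],
       [-0.98952886,  0.01840632, -0.14315672],
       [ 0.14344457,  0.01539945, -0.98953854]]), 't': array([-0.1501877 ,  0.4907802 ,  0.95129703])}
0.1 [-5.47769935e-04  9.86520013e-01  1.63639690e-01 -1.25865052e-04] [ 0.20172069 -0.59123174  0.23870774]
```

View pics/scene0.png

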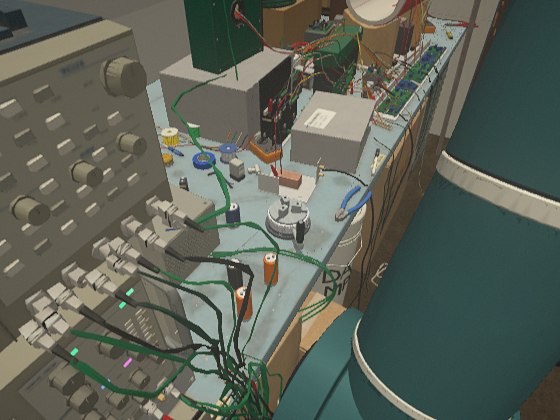

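View pics/top0.png

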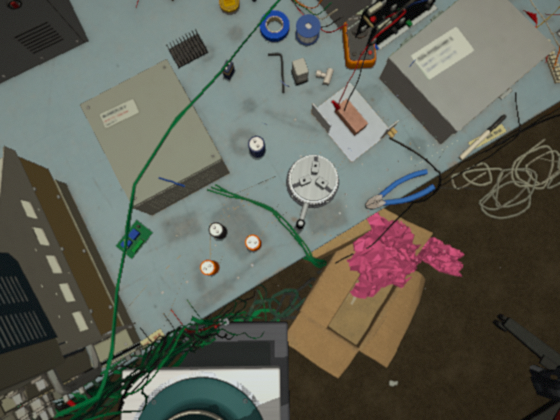

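The top view shows the chuck at (313,180), the handle at about (300,223), dark cans at (257,146) and (218,230), and orange cans at (253,242) and (208,267). The candidates for tall_can are the two dark cans. The orange cans are decoys. I'll check in a close crop.

```bash
python3 - <<'E'
import cv2,numpy as np
s=cv2.imread("pics/scene0.png");t=cv2.imread("pics/top0.png")
a=cv2.resize(s[190:325,205:325],None,fx=4.4,fy=4.4,interpolation=cv2.INTER_CUBIC)[:594,:]
cv2.imwrite("pics/c1.png",a)
b=cv2.resize(t[125:285,180:360],None,fx=3.75,fy=3.75,interpolation=cv2.INTER_CUBIC)
cv2.imwrite("pics/c2.png",b)
E
```

```text
(no output)
```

View pics/c1.png

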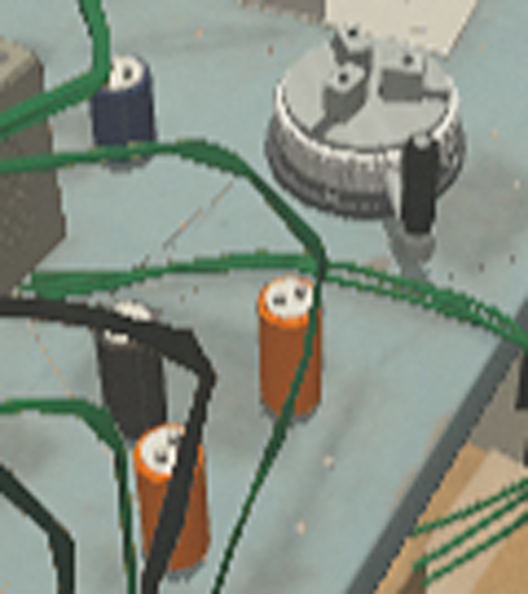

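View pics/c2.png

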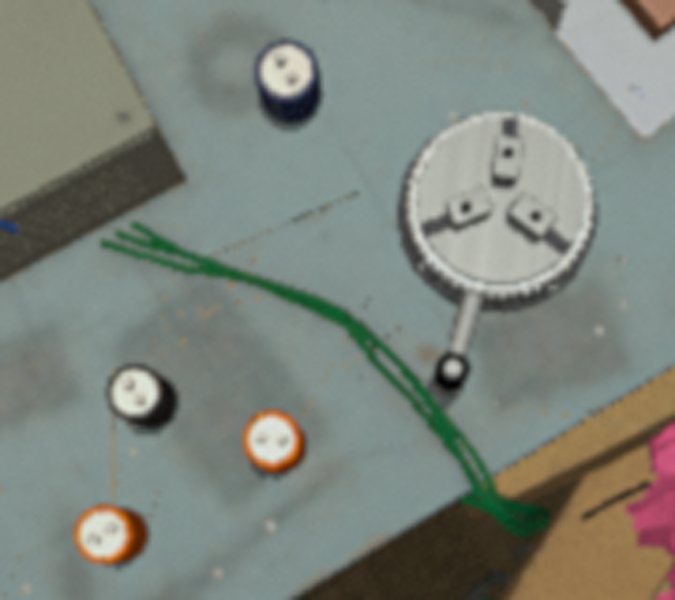

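Reading the crops: the slim, tall dark can is the black one, with its top at top-view (215.7,229.8). It is 30 mm wide and the same shape as the orange ones. The fat blue can at (256.5,143.7) is short_can.

```bash
cat > h.py <<'E'
from station import env
import numpy as np, cv2
from scipy.spatial.transform import Rotation as Rn
def w(cam,u,v,z,m=None):
    m=m or env.camera_model(cam); f=210/np.tan(np.radians(m["vfov"])/2)
    R=np.array(m["R"]);C=-R.T@m["t"]; d=R.T@[(u-m["cx"])/f,(v-m["cy"])/f,1]
    return C+d*(z-C[2])/d[2]
def px(cam,X,m=None):
    m=m or env.camera_model(cam); f=210/np.tan(np.radians(m["vfov"])/2)
    c=np.array(m["R"])@X+m["t"]; return c[:2]/c[2]*f+[m["cx"],m["cy"]]
def down(a):  # tool pointing down, closing line (tool y) at world angle a
    y=np.array([np.cos(a),np.sin(a),0]);z=np.array([0,0,-1.]);x=np.cross(y,z)
    q=Rn.from_matrix(np.c_[x,y,z]).as_quat(); return [q[3],*q[:3]]
def shot(n,name):
    cv2.imwrite(f"pics/{name}.png",cv2.cvtColor(env.grab_frame(n),cv2.COLOR_RGB2BGR))
E
python3 - <<'E'
from h import *
g=lambda x,y:(180+x/3.75,125+y/3.75)
for n,p,z in [("can",(134,393),.07),("blue",(287,70),.055),("chuckring",(499,203),.043),("pins",(503.3,191.7),.068),("handle",(452,369),.098),
 ("or1",(273,440),.07),("or2",(103,533),.07),("boxcorner",(155,130),.131),("edge",(545,470),0),("edge2",(300,600),0)]:
    print(n,w("top",*g(*p),z).round(4))
g=lambda x,y:(205+x/4.4,190+y/4.4)
for n,p,z in [("canS",(130,310),.07),("handle",(420,140),.098),("chuck",(370,95),.046)]: print(n,w("scene",*g(*p),z).round(4))
m=env.camera_model("wrist");o=env.get_obs()
R=Rn.from_quat(np.roll(o["tcp_rot"],-1)).as_matrix();C=-np.array(m["R"]).T@m["t"]
print("wrist cam in tool",R.T@(C-o["ee_pos"]),(np.array(m["R"])@R).round(3),m["vfov"])
E
```

```text
can [ 0.4257 -0.0399  0.07  ]
blue [ 0.6011 -0.1207  0.055 ]
chuckring [ 0.5278 -0.2344  0.043 ]
pins [ 0.5291 -0.2352  0.068 ]
handle [ 0.4327 -0.2049  0.098 ]
or1 [ 0.4    -0.1123  0.07  ]
or2 [ 0.3537 -0.0241  0.07  ]
boxcorner [ 0.5515 -0.0589  0.131 ]
edge [ 0.3849 -0.2585  0.    ]
edge2 [ 0.3159 -0.1217  0.    ]
canS [ 0.4315 -0.0458  0.07  ]
handle [ 0.434 -0.206  0.098]
chuck [ 0.5226 -0.2347  0.046 ]
wrist cam in tool [ 0.07908553  0.00028937 -0.13488168] [[ 0.001  1.    -0.001]
 [-0.951  0.001 -0.311]
 [-0.311  0.001  0.951]] 61.718563077460814
```

```bash
python3 - <<'E'
from h import *
c=np.array([.5287,-.235]);h=np.array([.4330,-.2052])
for a in (-70,110,-50,-90):
    r=[]
    for th in np.arange(0,1.5,.25):
        v=Rn.from_euler('z',th).apply([*(h-c),0])[:2]
        q=env.inverse_kinematics([*(c+v),.09-.011],down(np.radians(a)));r.append(None if q is None else np.round(q,2))
    print(a,r[0],r[-1],sum(x is None for x in r))
for a in (-62,118):
    for p in ([.426,-.04,.04],[.426,-.04,.16],[.5287,-.235,.087]):
        q=env.inverse_kinematics(p,down(np.radians(a)));print(a,p,None if q is None else np.round(q,2))
env.move_ptp([*h,.215],down(np.radians(-70)))
m=env.camera_model("wrist");shot("wrist","w1");np.save("w1.npy",m,allow_pickle=True)
print(env.get_obs()["time_s"],px("wrist",[*h,.098]),px("wrist",[*c,.068]))
E
```

```text
-70 [ 0.6   0.41 -0.26  2.09  0.17  0.67 -0.99] [ 0.65  0.52 -0.15  1.88  0.11  0.75 -0.77] 0
110 [ 1.24  0.67 -1.09  2.07  0.78  0.89  1.62] [ 1.32  0.82 -1.09  1.86  0.86  1.03  1.79] 0
-50 [ 0.65  0.41 -0.32  2.09  0.2   0.67 -0.68] [ 0.7   0.53 -0.21  1.88  0.15  0.75 -0.46] 0
-90 [ 0.55  0.4  -0.2   2.09  0.13  0.66 -1.31] [ 0.61  0.52 -0.09  1.88  0.07  0.75 -1.09] 0
-62 [0.426, -0.04, 0.04] [ 0.37  0.43 -0.4   2.22  0.32  0.55 -1.36]
-62 [0.426, -0.04, 0.16] [ 0.53  0.21 -0.55  2.14  0.15  0.83 -1.2 ]
-62 [0.5287, -0.235, 0.087] [ 0.56  0.54 -0.25  1.84  0.18  0.79 -0.86]
118 [0.426, -0.04, 0.04] [ 0.92  0.69 -1.09  2.2   0.91  0.8   1.28]
118 [0.426, -0.04, 0.16] [ 0.97  0.34 -1.08  2.13  0.39  0.88  1.72]
118 [0.5287, -0.235, 0.087] [ 1.14  0.82 -1.09  1.82  0.84  1.05  1.77]
1.8 [273.64570511 200.15507196] [353.3302629   88.36426589]
```

View pics/w1.png

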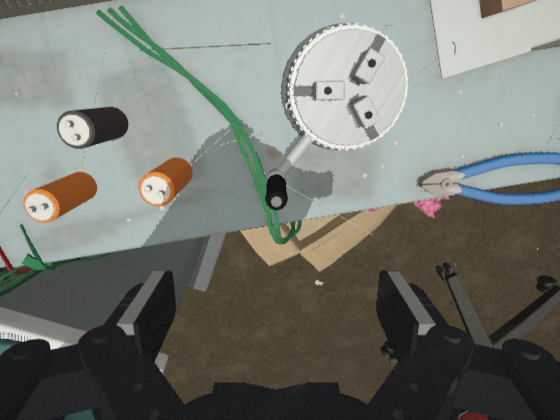

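The wrist picture shows the grip top at (278,202), the jaw pins at (372,63), (328,90) and (369,115), and the black can's top at (73,128). I'll update the positions, then grip the handle and open the chuck.

```bash
python3 - <<'E'
from h import *
m=np.load("w1.npy",allow_pickle=True).item()
hw=w("wrist",278,202,.098,m);cw=w("wrist",356.3,89.3,.068,m);k=w("wrist",73,128,.07,m)
print(hw,cw,k)
h=(hw[:2]+[.4330,-.2052])/2;c=(cw[:2]+[.529,-.235])/2
print(h,c,np.linalg.norm(h-c)); np.savez("pos.npz",h=h,c=c,k=k[:2])
env.move_linear([*h,.08])   # grasp point ~.091
env.grasp(30)
o=env.get_obs();print(o["time_s"],o["finger_gap"],o["finger_force"],o["force"])
z=.08;F0=o["force"]; r=h-c
for th in np.arange(.1,1.36,.125):
    v=Rn.from_euler('z',th).apply([*r,0])[:2]
    env.move_linear([*(c+v),z],max_speed=.12)
    o=env.get_obs();t=np.array([-v[1],v[0]])/np.linalg.norm(v)
    f=np.array(o["force"]-F0)[:2]
    print(round(th,3),o["time_s"],"tan",(f@t).round(1),"rad",(f@v/.1).round(1),np.array(o["ee_pos"])[:2].round(4))
    if abs(f@t)>14: break
shot("wrist","w2");shot("top","t2")
E
```

```text
[ 0.43276634 -0.2087738   0.098     ] [ 0.52888679 -0.23739717  0.068     ] [ 0.42680419 -0.0406103   0.07      ]
[ 0.43288317 -0.2069869 ] [ 0.5289434  -0.23619858] 0.1004036316987157
3.4833 0.1879340344293315 29.08957011764869 [-2.90337276  1.60953758  6.71223676]
0.1 3.7333 tan 3.7 rad -0.4 [ 0.4302 -0.2174]
0.225 3.9917 tan 3.5 rad 0.4 [ 0.4286 -0.2299]
0.35 4.25 tan 4.3 rad 1.1 [ 0.4285 -0.2423]
0.475 4.5083 tan 3.8 rad 2.3 [ 0.4301 -0.2547]
0.6 4.7667 tan 4.1 rad 2.8 [ 0.4331 -0.2667]
0.725 5.025 tan 4.5 rad 3.2 [ 0.4377 -0.2783]
0.85 5.2833 tan 5.4 rad 4.5 [ 0.4436 -0.2893]
0.975 5.5417 tan 5.6 rad 3.9 [ 0.4509 -0.2994]
1.1 5.8 tan 5.8 rad 6.9 [ 0.4595 -0.3087]
1.225 6.0583 tan 6.5 rad 5.0 [ 0.4691 -0.3168]
1.35 6.3167 tan 6.4 rad 6.7 [ 0.4798 -0.3236]
```

```bash
python3 - <<'E'
from h import *
p=np.load("pos.npz");k=(p["k"]+[.4257,-.0399])/2;c=p["c"];q=down(np.radians(-62))
env.release();x=env.get_obs()["ee_pos"]
env.move_linear([*x[:2],.20],max_speed=.25)
env.move_ptp([*k,.20],q)
shot("top","t3")
env.move_linear([*k,.045],max_speed=.15)
env.grasp(30)
o=env.get_obs();print(o["time_s"],o["finger_gap"],o["finger_force"],o["force"],o["ee_pos"])
env.move_linear([*k,.15],max_speed=.12)
env.move_linear([*c,.16],rotation=down(np.radians(-62)),max_speed=.15)
o=env.get_obs();print(o["time_s"],o["finger_gap"],o["finger_force"],o["force"],o["ee_pos"])
m=env.camera_model("wrist");shot("wrist","w3");shot("scene","s3")
a=cv2.imread("pics/t3.png")[130:270,190:360];b=cv2.imread("pics/w3.png")
cv2.imwrite("pics/m3.png",np.hstack([cv2.resize(a,(425,350),interpolation=cv2.INTER_CUBIC),cv2.resize(b,(375,350))[:350]]))
E
```

```text
10.6167 0.34241535208000407 30.102397799491882 [-0.55614617 -1.10521067  6.28869845] [ 0.42641406 -0.04031172  0.04518732]
13.2667 0.34255491244709446 29.700218439102173 [-0.98249985 -0.44941517 -1.34353315] [ 0.52883777 -0.23553506  0.16005814]
```

View pics/m3.png

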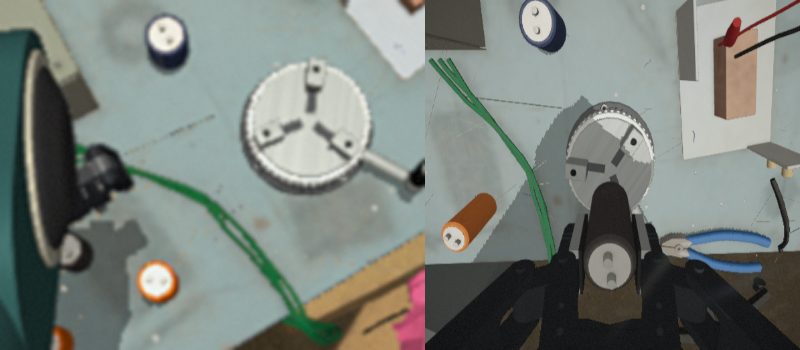

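The jaws are wide open and the black can hangs upright in the gripper. In the top view the jaw pins average (314.4,176.8). I'll set the can down.

```bash
python3 - <<'E'
from h import *
p=np.load("pos.npz");c=p["c"];print(c,w("top",314.4,176.8,.068))
c=(c+w("top",314.4,176.8,.068)[:2])/2
env.move_linear([*c,.096],max_speed=.1)
f0=env.get_obs()["force"][2]
for z in np.arange(.0945,.0885,-.001):
    env.move_linear([*c,z],max_speed=.05);f=env.get_obs()["force"][2]-f0;print(round(z,4),round(f,2))
    if f>2.5: break
env.release();env.dwell(.3)
env.move_linear([*c,.22],max_speed=.15)
m=env.camera_model("wrist");o=env.get_obs();print(o["time_s"])
shot("wrist","w4");print(px("wrist",[*c,.116]),px("wrist",[*c,.046]))
E
```

```text
[ 0.5289434  -0.23619858] [ 0.52774755 -0.2355707   0.068     ]
0.0945 -0.96
0.0935 -0.19
0.0925 1.18
0.0915 -0.4
0.0905 9.21
17.3167
[275.59626416 206.04913898] [275.62994186 181.6178462 ]
```

View pics/w4.png

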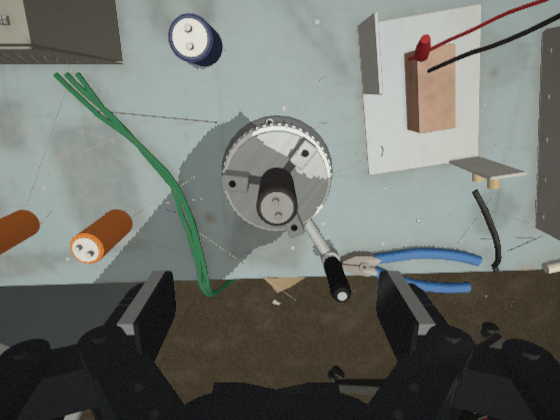

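The can stands upright and centred at (276,205). The handle top is at (342,296). Next I'll close the chuck while watching the force.

```bash
python3 - <<'E'
from h import *
p=np.load("pos.npz");c=p["c"];r=p["h"]-c
hw=w("wrist",342,296,.098)[:2]
he=c+Rn.from_euler('z',1.35).apply([*r,0])[:2];print("handle",hw,he)
h=(hw+he)/2
q=down(np.radians(-70))
env.move_ptp([*h,.20],q)
env.move_linear([*h,.08],max_speed=.15)
F0=np.array(env.get_obs()["force"])
env.grasp(40);print(env.get_obs()["time_s"])
r=h-c;r*=.1/np.linalg.norm(r);th=0;hist=[]
while th<1.35:
    th+=.1 if th<.45 else (.025 if not hist or hist[-1]<6 else .012)
    v=Rn.from_euler('z',-th).apply([*r,0])[:2]
    env.move_linear([*(c+v),.08],max_speed=.1 if th<.5 else .05)
    o=env.get_obs();f=(np.array(o["force"])-F0)[:2];t=np.array([-v[1],v[0]])/.1
    hist.append(-(f@t) if False else abs(f@t))
    print(round(th,3),round(o["time_s"],2),(f@t).round(1),(f@v/.1).round(1))
    if hist[-1]>11.5 or o["time_s"]>44: break
np.save("th.npy",th)
E
```

```text
handle [ 0.47921386 -0.32503598] [ 0.47940304 -0.32352923]
19.45
0.1 19.7 -2.0 4.6
0.2 19.95 -3.2 4.8
0.3 20.2 -3.2 5.2
0.4 20.45 -2.9 5.6
0.5 20.8 -2.3 6.7
0.525 21.05 -0.4 6.5
0.55 21.3 1.6 6.1
0.575 21.55 -0.4 6.5
0.6 21.8 0.8 5.9
0.625 22.05 0.6 6.9
0.65 22.3 0.5 6.4
0.675 22.55 0.7 6.5
0.7 22.8 -0.0 6.4
0.725 23.05 1.2 7.2
0.75 23.3 0.6 7.4
0.775 23.55 -0.8 6.9
0.8 23.8 1.5 7.2
0.825 24.05 0.7 7.3
0.85 24.3 3.7 6.9
0.875 24.55 8.6 6.9
0.887 24.8 12.3 6.2
```

```bash
python3 - <<'E'
from h import *
env.dwell(.4)
o=env.get_obs();x=o["ee_pos"];print(o["force"],x)
c=np.load("pos.npz")["c"];v=x[:2]-c[:2]
env.release();env.dwell(.2);print(env.get_obs()["force"])
env.move_linear([*x[:2],.235],max_speed=.2)
print(env.get_obs()["time_s"],px("wrist",[*c,.116]),px("wrist",[*x[:2],.098]));shot("wrist","w5")
E
```

```text
[ -4.91512052 -11.86252015   3.24431647] [ 0.42999654 -0.2552019   0.08031087]
[-0.62059068 -0.98541074  0.0768006 ]
27.0 [299.63825863  57.06060376] [275.50141739 193.12670739]
```

View pics/w5.png

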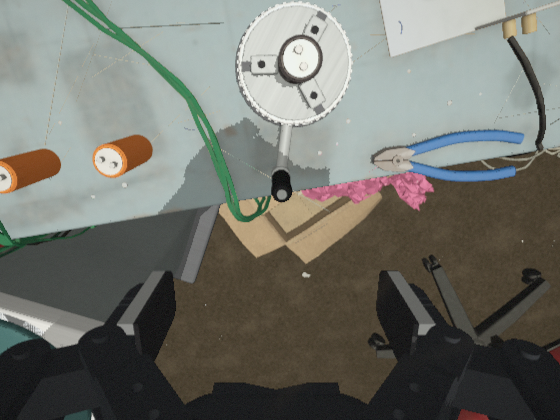

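The jaws meet the can, which is centred and upright. The handle is at (281,195). There's time left, so I'll press once more with a fresh grip to confirm it's tight.

```bash
python3 - <<'E'
from h import *
c=np.load("pos.npz")["c"];hw=w("wrist",281,195,.098)[:2]
x0=np.array(env.get_obs()["ee_pos"])[:2];h=(x0+hw)/2;print(x0,hw)
env.move_linear([*h,.08],max_speed=.2);F0=np.array(env.get_obs()["force"])
env.grasp(40);env.dwell(.2)
r=h-c;th=0
for i in range(14):
    v=Rn.from_euler('z',-th).apply([*r,0])[:2];t=np.array([-v[1],v[0]])/np.linalg.norm(v)
    if i: env.move_linear([*(c+v),.08],max_speed=.05);env.dwell(.1)
    o=env.get_obs();f=(np.array(o["force"])-F0)[:2]@t;print(round(th,3),round(f,1),round(o["time_s"],2))
    if f>12 or o["time_s"]>40: break
    th+=.01
x=o["ee_pos"];env.release();env.dwell(.2)
env.move_linear([*x[:2],.235],max_speed=.2)
h2=env.get_obs();print(h2["time_s"],h2["force"]);shot("wrist","w6");shot("top","t6")
a=cv2.imread("pics/t6.png")[110:260,190:360];b=cv2.imread("pics/w6.png")[0:220,200:400]
cv2.imwrite("pics/m6.png",np.hstack([cv2.resize(a,(400,353)),cv2.resize(b,(321,353))]))
E
```

```text
[ 0.4294726  -0.25491341] [ 0.42999008 -0.2597598 ]
0 1.2 28.82
0.01 6.4 29.17
0.02 7.7 29.52
0.03 9.2 29.87
0.04 13.0 30.22
32.0167 [ 0.17144323  0.44452864 -0.09764273]
```

View pics/m6.png

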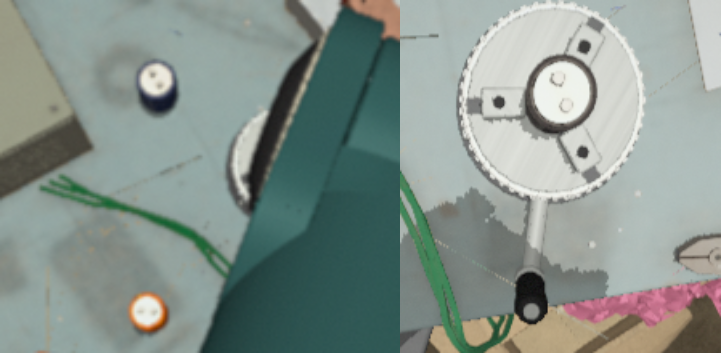

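The chuck took 13 N. The can is clamped upright, the short can hasn't moved, and the arm is clear of everything.

```bash
python3 -c "
from station import env
print(env.finish_job())"
```

```text
the job is handed in; nothing more can be done
None
```

I handed the job in at about 32 s: the tall black can stands upright on the chuck face with all three jaws closed on it (13 N at the handle), the short can is untouched and the arm is clear; the hand-in returned no verdict, and jaw forces could not be read directly.

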